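# Hold a bench foot square in the corner jig

## Task

Clear the red offcut out of the corner jig into the blue scrap box. Then take the pale wooden foot, set it flat on the jig's plywood board with its long side along the far fence, and press it into the corner so that it sits flush against both aluminium fences; finish while still holding it firmly pressed against both, as for a colleague about to clamp it. Leave the dark foot and everything else on the bench where it is.

Things in the scene. Friction and masses are not known exactly. Their poses are not given: they have to be found in the camera images.
- foot: Pale beech bench foot, loose, 0.17 to 0.33 kg: block 76 (x) by 100 (y) by 40 (z) mm with a square tenon 30 x 30 mm, 42 mm tall, upright on the middle of its top, faces parallel to the block's sides: the handle. Origin: centre of the underside; y along the long side; alike when turned half round. Starts flat on the bench right of the jig; may have swapped places with the dark foot.
- dark_foot: The same shape and size in dark brown wood, loose; not to be used or moved. Origin and axes as for the pale foot.
- jig: Corner jig, fixed: plywood board 240 (x) by 220 (y) by 18 mm. Origin: centre of its underside, on the bench; at yaw 0 x points away from the robot, y to its left. Two fences, tops 54 mm above the bench, form an inside corner at the far left: working faces at x = +90 and y = +80 mm. A foot home in the corner has its origin at x 52, y 30, z 18 mm, its y parallel to the jig's y.
- far_fence: The aluminium fence at the jig's far edge, 24 (x) by 180 (y) by 36 mm high, rigid. Origin: centre of its underside, on the board; axes as the jig's. The foot touches its -x face, 12 mm from the origin. Foot, board and fences grip one another well (friction around 0.8 to 1.2 times the pressing force), so bearing down hard on the board makes the foot stick short of the fences.
- side_fence: The aluminium fence at the jig's left edge, 180 (x) by 24 (y) by 36 mm high, rigid. Origin: centre of its underside, on the board; axes as the jig's. The foot touches its -y face, 12 mm from the origin.
- offcut: Red-painted wooden offcut, loose, 66 (x) by 26 (y) by 22 mm high, 30 g, lying flat on the jig's board in the place where the foot must go, turned any way, its centre at least 55 mm from both fence faces. Origin: centre of its underside; x along its length.
- scrap_box: Blue open-topped scrap box, fixed, 140 x 140 mm and 60 mm high, walls and floor 5 mm, left of the jig. Origin: centre of its underside; z up.
- glue: White glue bottle, 54 mm across, 150 mm tall, standing beyond the jig on the left; a bystander. Origin: centre of its foot.
- mug: Blue mug, 76 mm across, 90 mm tall, standing beyond the jig; a bystander. Origin: centre of its foot.
- mallet: Hammer lying on the bench at the right; a bystander. Origin under its middle.
- sander: Cork sanding block 110 x 65 x 30 mm beyond the two feet; a bystander. Origin: centre of its underside.
- drill: Green cordless drill lying on its side at the far right, about 60 mm high; a bystander. Origin under its motor housing.

How it is judged (in metres and radians):
On the way:
1. the red offcut lies in the scrap box, let go (x of offcut in the frame of scrap_box between -0.066 and 0.066 m and y of offcut in the frame of scrap_box between -0.066 and 0.066 m and z of offcut in the frame of scrap_box below 0.045 m and contact force between offcut and the fingers below 0.1 N), for 0.2 s.
At the end, for the whole second after the job is handed in: Offcut at rest in the scrap box, let go. Pale foot at rest, flat on the board (3 mm, 0.04 rad), within 3 mm of home in the corner both ways, long side parallel to the far fence within 0.03 rad, at least 1.5 N on each fence, fingers still bearing on it (over 1 N) (all of step 1 and linear speed of offcut below 0.02 m/s and x of foot in the frame of jig between 0.049 and 0.055 m and y of foot in the frame of jig between 0.027 and 0.033 m and z of foot in the frame of jig between 0.015 and 0.021 m and angle between foot's own z axis and vertical below 0.04 rad and angle between the y axis of foot and the y axis of jig, either way round below 0.03 rad and linear speed of foot below 0.01 m/s and contact force between foot and far_fence above 1.5 N and contact force between foot and side_fence above 1.5 N and contact force between foot and the fingers above 1 N); the arm keeps its last pose, push and grip.
It fails at once if the dark foot is moved by more than 20 mm (distance of dark_foot from where it was at the start of the episode above 0.02 m).
It fails at once if another thing on the bench (glue, mug, mallet, sanding block, drill) is moved by more than 20 mm (distance of any of glue, mug, mallet, sander, drill from where it was at the start of the episode above 0.02 m).
It also fails if it takes over 72 s, if anything falls off the work surface, if the arm or the gripper's body presses on something with over 40 N, if the wrist force passes 120 N, or if a joint passes its speed limit or range.

## Robot

A 6-joint arm with a two-finger parallel gripper is mounted at the origin on the work surface. World frame = base frame: x ahead of the robot, y to its left, z up, the work surface at z = 0. Lengths are in mm, angles in degrees, forces in N, time in s.
With the tool pointing down it reaches from about 350 to 875 mm from the base axis. Payload 15.5 kg.
Tool frame: the origin (TCP) lies midway between the tips of the shut fingers; the grasp point (between the pads) lies 19 mm behind it; z points along the fingers, y is the direction in which the jaws open and shut (so a half turn about z gives the same grasp; the last joint's range is limited). The gripper opens to 85 mm and grips with 20 to 120 N. Pads are 22 mm wide; open, the fingers measure 114 mm over their backs; the gripper's body (76 mm by 85 mm) begins 54 mm behind the grasp point. The pads swing forward as they close: fully open they stand 13 mm farther back than shut.
Start: joints at [65.289, 28.281, 77.091, -0, 74.628, -5.472], TCP at [205.948, 590.095, 231.277] pointing down, gripper open.
Joint ranges: [-166.48, 166.48], [-47.26, 123.95], [12.59, 153.08], [-70.14, 250.14], [6.76, 159.57], [-176.63, 176.63]. Speed limits (degrees/s): [108.29, 108.29, 147.25, 172.46, 172.46, 172.46].

## Interface

Orientations are given as a 3x3 rotation matrix whose columns are the frame's x, y, z axes.
In Python, from cell import * gives the robot as it stands.
- The arm moves only by the shell command python3 -m inch 'ROWS' [OPENING] [FORCE]. ROWS is JSON, one flat list of numbers, 4 for each row, row after row: the shift along the tool's x, y, z in mm, then the turn about the tool's z in degrees. In form: [tx, ty, tz, turn, tx, ty, tz, turn, ...]. A call has 1 to 12 rows; each row is the pose to reach, as a shift and turn from the pose measured when the call began, along the tool's axes at that moment; what a row does not reach only later rows make up. A row lasts 1/10 s, in which the tool goes at most 50 mm and 8.59 degrees, less where a joint would pass 70% of its speed; a pose out of reach is approached as far as the arm can. A call with a gripper value outside its range is refused whole. OPENING is the finger opening in mm, from 0 to 85.4, set as the call begins (- or left out, the last holds). The fingers move at their own pace and stop on an object; FORCE is the grip in N (left out, the last holds). Time passes only in rows, so rows that repeat a pose let the fingers close. It gives the time, the measured TCP pose, the force and the opening at its end, in the units of the state.
- get_state(): the state, without advancing time (a new reading comes with each control period).
- grab_frame(name): name is "scene" or "side" or "wrist"; returns a dict with "img" (400x640x3 uint8, red, green, blue), "fov_y" (degrees; the focal length in pixels is half the picture's height over the tangent of half this angle, whatever the lens; pixels are square), "cx", "cy" (the principal point, pixels), "origin" and "orientation" of the camera in the world; the wrist camera has in their place "tool_from_camera" (4x4, takes a point from camera to tool coordinates, whose origin is the TCP and whose axes are the flange's). Camera axes: x right, y down, z forward; pixel columns grow to the right and rows downward; lengths in mm; the calibration is good to about 2 mm. A picture is of the moment at which its call begins: read the wrist's pose just before it. There is no depth.
- finish_job(): hands the job in, once; it reports no verdict.
The state is a dict: "time": time; "joint_pos": joint angles; "qd": joint speeds; "joint_torque": joint torques, N m; "eef_pos": TCP position; "tcp_rot": TCP orientation; "force": force on the tool from outside, world axes, zero at the start; "moment": the same for the moment, N m; "width": finger opening in mm.
Only numpy, scipy, OpenCV 4.12 (cv2) and the standard library are available. Lean on these libraries where they do the work, as an engineer would, in place of code of your own. Each camera call takes 0.05 s, during which the arm holds its last target. There are 200 camera calls.

## Working session

There is one attempt and no reset: what is moved stays moved. The work goes in short steps, Python scripts to look and compute and a shell command to move; the robot and the scene stay as the last step left them, time stands still between calls to the robot, and variables do not carry over. Pictures are saved under pics/ and viewed, on a budget of 10 in all, crops included, one or two more only if the job needs it, and the job is handed in when it is done.

```bash
mkdir -p pics; ls
python3 - <<'E'
from cell import *
import cv2
s=get_state();print(s)
for n in("scene","side","wrist"):
    f=grab_frame(n);cv2.imwrite(f"pics/{n}0.png",f["img"][:,:,::-1]);print(n,{k:v for k,v in f.items() if k!="img"})
E
```

```text
pics
{'time': 0.0, 'joint_pos': array([ 6.52904168e+01,  2.83139836e+01,  7.71273702e+01, -4.55397171e-04,
        7.46276152e+01, -5.47326549e+00]), 'qd': array([-0.00298463,  0.06940181,  0.01597008, -0.0576012 ,  0.08798812,
       -0.14713871]), 'joint_torque': array([ 1.72617918e-03, -8.82178116e+01, -3.83871424e+01,  8.17360046e-05,
        1.01469006e-02,  8.13521410e-05]), 'eef_pos': array([205.78107996, 589.77420844, 230.70860937]), 'tcp_rot': array([[-9.44168393e-01,  3.29462896e-01, -4.96222563e-04],
       [ 3.29463252e-01,  9.44167762e-01, -1.09672374e-03],
       [ 1.07187567e-04, -1.19897899e-03, -9.99999275e-01]]), 'force': array([ 0.37925348,  0.43084026, -0.27191839]), 'moment': array([0.01183525, 0.02097142, 0.04011996]), 'width': 85.42334978704793}
scene {'fov_y': 51.07459364926499, 'cx': 322.45840641138625, 'cy': 206.9817430152917, 'origin': array([1287.16876969, -897.43900982,  786.46812724]), 'orientation': array([[ 0.7733996 ,  0.36081912, -0.52121264],
       [ 0.63352805, -0.41107407,  0.65548479],
       [ 0.02225445, -0.83715451, -0.54651356]])}
side {'fov_y': 53.65502975947818, 'cx': 321.54973913134796, 'cy': 199.5858289225541, 'origin': array([381.36761928, 643.53439485, 938.65791939]), 'orientation': array([[-0.94448302, -0.26537467,  0.19372174],
       [-0.32845009,  0.74732782, -0.57759993],
       [ 0.00850675, -0.60916124, -0.79300077]])}
wrist {'fov_y': 70.64836355274998, 'cx': 320.9551364229637, 'cy': 197.90095905957233, 'tool_from_camera': array([[-5.84720743e-05, -9.65620073e-01, -2.59957441e-01,
         6.70882189e+01],
       [ 9.99999930e-01, -1.52258285e-04,  3.40638780e-04,
         3.68871180e-01],
       [-3.68508318e-04, -2.59957403e-01,  9.65620015e-01,
        -1.42232189e+02],
       [ 0.00000000e+00,  0.00000000e+00,  0.00000000e+00,
         1.00000000e+00]])}
```

View pics/scene0.png

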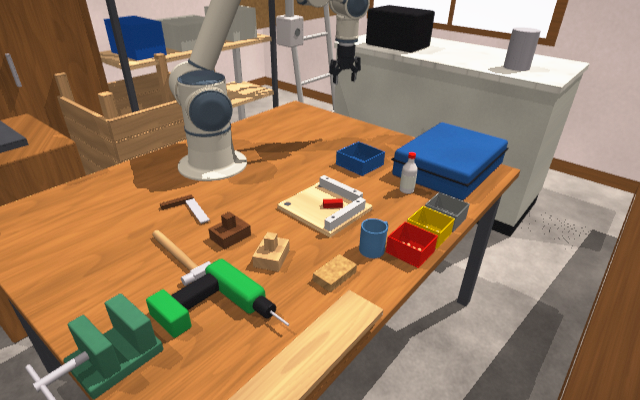

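View pics/side0.png

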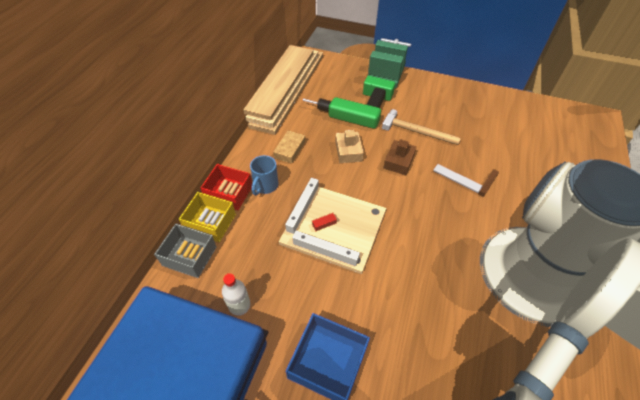

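Run:
```python
import cv2
a=cv2.imread("pics/side0.png")[120:270,265:425]
cv2.imwrite("pics/c1.png",cv2.resize(a,None,fx=4,fy=4,interpolation=cv2.INTER_CUBIC))
```

```text
(no output)
```

View pics/c1.png

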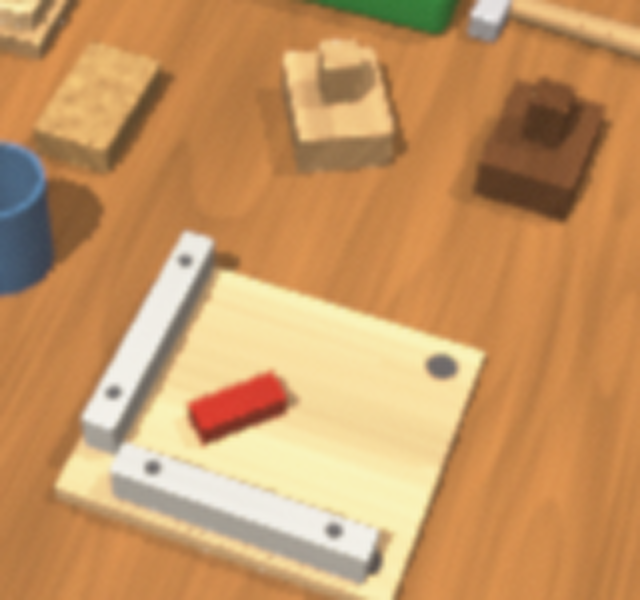

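```bash
cat > h.py <<'E'
import numpy as np
from cell import *
def ray(f,uv,pose=None):
    uv=np.atleast_2d(uv).astype(float);F=200/np.tan(np.radians(f["fov_y"]/2))
    d=np.c_[(uv[:,0]-f["cx"])/F,(uv[:,1]-f["cy"])/F,np.ones(len(uv))]
    if "origin" in f: R,o=f["orientation"],f["origin"]
    else:
        T=f["tool_from_camera"];R=pose["tcp_rot"]@T[:3,:3];o=pose["tcp_rot"]@T[:3,3]+pose["eef_pos"]
    return np.array(o),d@np.array(R).T
def unp(f,uv,z,pose=None):
    o,d=ray(f,uv,pose);return (o+d*((z-o[2])/d[:,2])[:,None])[:,:2]
def tool(s,p):  # world displacement to point p -> tool axes
    return s["tcp_rot"].T@(np.array(p)-s["eef_pos"])
E
python3 - <<'E'
from h import *
np.set_printoptions(suppress=True,precision=1)
f=grab_frame("side")
C=lambda *p:np.array(p)/4+[265,120]-.375
def show(n,p,z):
    q=unp(f,p,z);d=np.roll(q,-1,0)-q
    print(n,q.tolist() if 0 else q.round(1).tolist(),"mean",q.mean(0),"len",np.hypot(*d.T),"ang",np.degrees(np.arctan2(d[:,1],d[:,0])))
show("board",C((484,352),(55,490)),18)
show("farTop",C((188,232),(213,240),(110,430),(84,420)),54)
show("sideTop",C((118,447),(380,530),(367,562),(112,470)),54)
show("offcut",C((190,408),(272,374),(286,390),(202,430)),40)
show("foot",C((284,55),(375,47),(392,135),(300,145)),40)
show("tenon",C((318,45),(360,38),(373,60),(330,72)),82)
show("dark",C((515,85),(605,120),(567,190),(478,160)),40)
show("box",[(313,317),(369,348),(338,398),(289,370)],60)
E
```

```text
board [[421.8, -61.4], [668.8, 149.3]] mean [545.3  44. ] len [324.7 324.7] ang [  40.5 -139.5]
farTop [[651.8, -68.1], [631.9, -67.0], [641.2, 113.3], [660.6, 111.6]] mean [646.4  22.5] len [ 20.  180.5  19.5 179.9] ang [176.8  87.1  -4.8 -92.8]
sideTop [[631.1, 124.1], [449.8, 126.9], [451.2, 151.9], [628.2, 142.1]] mean [540.1 136.2] len [181.4  25.1 177.3  18.2] ang [179.1  86.7  -3.2 -80.9]
offcut [[600.2, 69.8], [556.1, 23.7], [542.7, 33.4], [586.3, 84.0]] mean [571.3  52.7] len [63.8 16.5 66.9 19.9] ang [-133.8  144.1   49.2  -45.8]
foot [[647.5, -286.0], [579.6, -320.4], [539.2, -227.8], [604.3, -193.1]] mean [ 592.6 -256.8] len [ 76.2 101.   73.7 102.4] ang [-153.1  113.5   28.1  -65. ]
tenon [[613.3, -262.4], [584.3, -281.4], [567.7, -260.6], [595.5, -236.4]] mean [ 590.2 -260.2] len [34.6 26.6 36.9 31.6] ang [-146.8  128.7   41.1  -55.6]
dark [[460.3, -315.6], [383.8, -300.9], [397.0, -216.6], [468.9, -224.3]] mean [ 427.5 -264.4] len [77.9 85.3 72.3 91.7] ang [169.1  81.1  -6.2 -95.4]
box [[503.5, 329.1], [364.8, 353.8], [398.4, 470.5], [512.1, 453.4]] mean [444.7 401.7] len [140.8 121.4 114.9 124.7] ang [169.9  74.   -8.5 -94. ]
```

Run:
```python
from h import *
s=get_state();print(tool(s,[560,45,260]),s["time"])
```

```text
[-513.91071557 -397.79196599  -28.81342733] 0.2
```

```bash
python3 -m inch '[-250,-194,-20,56,-514,-398,-29,113,-514,-398,-29,113,-514,-398,-29,113,-514,-398,-29,113,-514,-398,-29,113,-514,-398,-29,113,-514,-398,-29,113,-514,-398,-29,113,-514,-398,-29,113,-514,-398,-29,113,-514,-398,-29,113]' 50 40; python3 -m inch '[0,0,0,26,0,0,0,26,0,0,0,26,0,0,0,26,0,0,0,26]'
python3 - <<'E'
from h import *
import cv2
s=get_state();print(s["eef_pos"],s["tcp_rot"][:,1],s["width"],s["joint_pos"])
f=grab_frame("wrist");cv2.imwrite("pics/w1.png",cv2.resize(f["img"][:,:,::-1],(800,500)))
import pickle;pickle.dump((f,s),open("w1.pkl","wb"))
E
```

```text
time: 1.4
eef_pos: [533.1, 85.4, 258.1]
tcp_rot: [[0.541, 0.841, -0.0], [0.841, -0.541, -0.001], [-0.001, 0.0, -1.0]]
force: [1.0, 1.8, -0.2]
width: 50.0
time: 1.9
eef_pos: [533.0, 85.4, 258.1]
tcp_rot: [[0.853, 0.523, -0.0], [0.523, -0.853, -0.001], [-0.001, 0.0, -1.0]]
force: [-0.3, -0.9, -0.1]
width: 50.0
[533.02221045  85.40117142 258.09439143] [ 5.22516386e-01 -8.52629169e-01  3.56694353e-04] 50.01087873666732 [ 2.78433097e+00  1.98880952e+01  8.69874428e+01 -3.42935935e-02
  7.31418350e+01  6.12930869e+01]
```

View pics/w1.png

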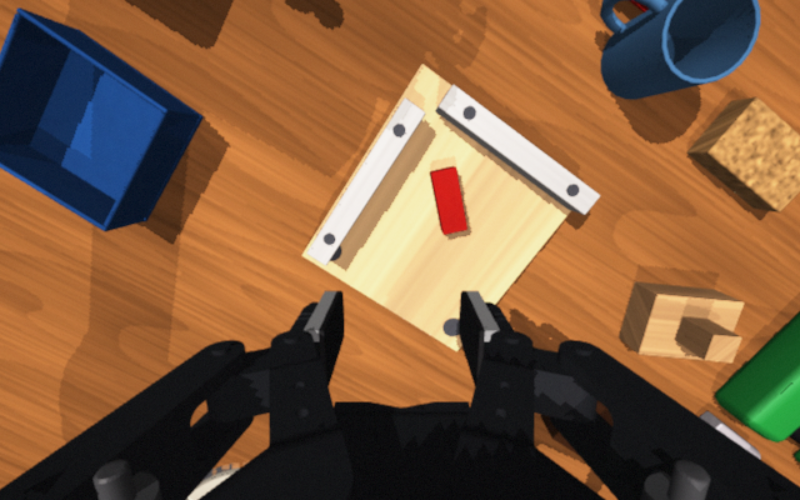

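Run:
```python
from h import *
import pickle
np.set_printoptions(suppress=True,precision=1)
f,s=pickle.load(open("w1.pkl","rb"))
def show(n,p,z):
    q=unp(f,np.array(p)*.8,z,s);d=np.roll(q,-1,0)-q
    print(n,q.round(1).tolist(),"mean",q.mean(0),"len",np.hypot(*d.T),"ang",np.degrees(np.arctan2(d[:,1],d[:,0])))
show("board",[(424,65),(303,255),(457,350)],18)
show("far",[(455,85),(600,195),(588,213),(439,107)],54)
show("side",[(412,98),(425,112),(333,263),(310,252)],54)
show("offcut",[(431,172),(455,167),(466,229),(444,236)],40)
show("box",[(20,10),(202,117),(106,229)],60)
```

```text
board [[670.0, 144.8], [434.0, 156.6], [424.6, -59.1]] mean [509.5  80.8] len [236.3 215.9 319. ] ang [177.1 -92.5  39.7]
far [[663.1, 109.8], [654.8, -66.2], [634.8, -67.5], [640.0, 111.9]] mean [648.2  22. ] len [176.1  20.  179.6  23.2] ang [ -92.7 -176.    88.3   -5.4]
side [[633.5, 137.1], [629.6, 120.6], [457.0, 122.9], [455.1, 148.6]] mean [543.8 132.3] len [ 17.  172.6  25.7 178.8] ang [-103.3  179.2   94.3   -3.7]
offcut [[586.9, 85.2], [603.5, 67.4], [557.0, 22.5], [538.7, 38.0]] mean [571.6  53.3] len [24.3 64.7 23.9 67.5] ang [ -46.9 -136.   139.8   44.4]
box [[518.3, 456.2], [519.5, 291.1], [373.2, 330.7]] mean [470.3 359.3] len [165.1 151.6 191.8] ang [-89.6 164.8  40.8]
```

Run:
```python
from h import *
s=get_state();print(tool(s,[571.5,53,24]))
```

```text
[ 15.98395673  47.73168673 234.10216781]
```

```bash
python3 -m inch '[8,24,40,-8,16,48,80,-13.5,16,48,130,-13.5,16,48,170,-13.5,16,48,200,-13.5,16,48,220,-13.5,16,48,234,-13.5,16,48,234,-13.5,16,48,234,-13.5]' 50 40
python3 -m inch '[0,0,0,0,0,0,0,0,0,0,0,0,0,0,0,0,0,0,0,0,0,0,0,0]' 0 40
python3 -m inch '[0,0,-20,0,0,0,-50,0,0,0,-80,0,0,0,-100,0,0,0,-100,0]'
python3 - <<'E'
from h import *
s=get_state();print(tool(s,[446,397,124]),s["width"])
E
```

```text
time: 2.85
eef_pos: [572.1, 52.8, 24.7]
tcp_rot: [[0.706, 0.708, 0.0], [0.708, -0.706, -0.001], [-0.0, 0.001, -1.0]]
force: [0.1, -0.0, 0.3]
width: 50.1
time: 3.45
eef_pos: [572.9, 52.9, 26.1]
tcp_rot: [[0.706, 0.708, 0.003], [0.708, -0.706, -0.001], [0.001, 0.002, -1.0]]
force: [-0.5, 0.4, 9.0]
width: 24.9
time: 3.95
eef_pos: [574.4, 53.0, 129.6]
tcp_rot: [[0.706, 0.709, 0.008], [0.709, -0.706, -0.001], [0.006, 0.006, -1.0]]
force: [0.4, 0.3, -1.0]
width: 25.0
[ 153.18640468 -333.74789984    4.33405384] 25.02537129912083
```

```bash
python3 -m inch '[76,-167,4,0,153,-334,4,0,153,-334,4,0,153,-334,4,0,153,-334,4,0,153,-334,4,0,153,-334,4,0,153,-334,4,0,153,-334,30,0,153,-334,65,0,153,-334,80,0,153,-334,80,0]' 
python3 -m inch '[0,0,0,0,0,0,0,0,0,0,0,0]' 48 40
python3 -m inch '[0,0,-40,0,0,0,-80,0,0,0,-120,0,0,0,-150,0,0,0,-150,0]'
python3 - <<'E'
from h import *
import cv2
s=get_state();print(s["eef_pos"],s["width"],tool(s,[592,-257,220]))
f=grab_frame("side");cv2.imwrite("pics/s2.png",f["img"][:,:,::-1])
E
```

```text
time: 5.15
eef_pos: [445.1, 395.8, 46.0]
tcp_rot: [[0.706, 0.709, 0.005], [0.709, -0.706, -0.003], [0.001, 0.006, -1.0]]
force: [-0.2, -0.5, -0.0]
width: 24.9
time: 5.45
eef_pos: [445.7, 396.0, 47.0]
tcp_rot: [[0.706, 0.709, 0.006], [0.709, -0.706, -0.002], [0.003, 0.006, -1.0]]
force: [0.2, 0.2, 0.1]
width: 48.6
time: 5.95
eef_pos: [446.5, 397.7, 202.2]
tcp_rot: [[0.706, 0.709, 0.013], [0.709, -0.706, 0.003], [0.011, 0.007, -1.0]]
force: [0.2, 0.9, -0.4]
width: 48.0
[446.51873219 397.71120154 202.24393234] 48.02643227438185 [-361.10154091  565.17465656  -17.61020675]
```

View pics/s2.png

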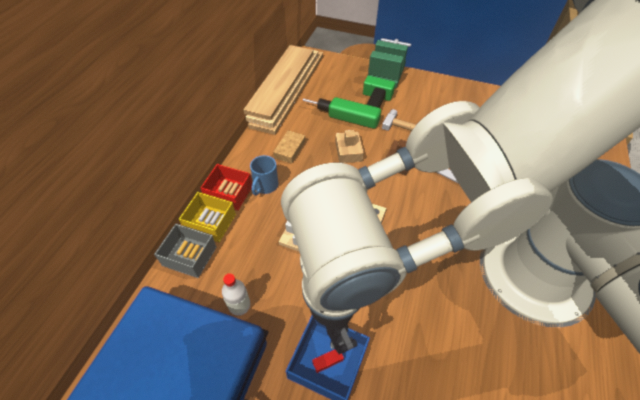

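```bash
python3 -m inch '[-180,282,-17,10,-361,565,-17,20,-361,565,-17,20,-361,565,-17,20,-361,565,-17,20,-361,565,-17,20,-361,565,-17,20,-361,565,-17,20,-361,565,-17,20,-361,565,-17,20,-361,565,-17,20,-361,565,-17,20]' 70 40
python3 - <<'E'
from h import *
s=get_state();print(s["eef_pos"],s["width"],tool(s,[592,-257,220]))
E
```

```text
time: 7.2
eef_pos: [575.4, -190.9, 215.1]
tcp_rot: [[0.906, 0.424, 0.01], [0.424, -0.906, 0.001], [0.009, 0.003, -1.0]]
force: [1.3, 0.4, -0.1]
width: 70.1
[ 575.35277173 -190.89928295  215.08486782] 70.06267147670285 [-12.9216561   66.93414089  -4.84201566]
```

```bash
python3 -m inch '[-6,33,-2,0,-13,67,-5,0,-13,67,-5,0,-13,67,-5,0,-13,67,-5,0]'
python3 - <<'E'
from h import *
import cv2,pickle
s=get_state();print(s["eef_pos"],s["tcp_rot"])
f=grab_frame("wrist");pickle.dump((f,s),open("w2.pkl","wb"))
cv2.imwrite("pics/w2.png",cv2.resize(f["img"][:,:,::-1],(800,500)))
E
```

```text
time: 7.7
eef_pos: [591.5, -256.1, 219.5]
tcp_rot: [[0.905, 0.425, 0.008], [0.425, -0.905, 0.002], [0.009, 0.002, -1.0]]
force: [0.9, 0.1, 0.1]
width: 70.0
[ 591.45681242 -256.1035471   219.4840822 ] [[ 0.90533223  0.42462     0.00845085]
 [ 0.4246169  -0.90537033  0.00224687]
 [ 0.00860522  0.00155421 -0.99996177]]
```

View pics/w2.png

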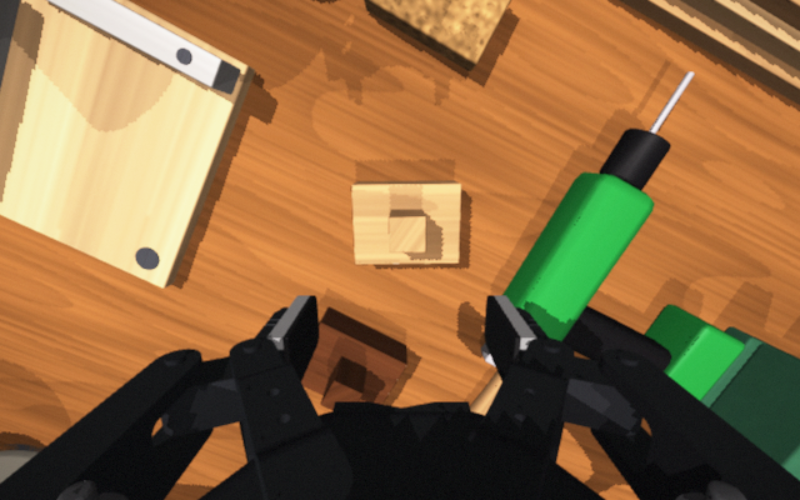

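Run:
```python
from h import *
import pickle
np.set_printoptions(suppress=True,precision=1)
f,s=pickle.load(open("w2.pkl","rb"))
def show(n,p,z):
    q=unp(f,np.array(p)*.8,z,s);d=np.roll(q,-1,0)-q
    print(n,"mean",q.mean(0),"len",np.hypot(*d.T),"ang",np.degrees(np.arctan2(d[:,1],d[:,0])));return q.mean(0)
a=show("block",[(353,184),(461,183),(460,263),(355,264)],40)
b=show("tenon",[(389,217),(425,216),(427,252),(391,253)],82)
for z in(120,56):print(tool(s,[*((a+b)/2),z]))
print(np.degrees(np.arctan2(*s["tcp_rot"][[1,0],1])))
```

```text
block mean [ 594.8 -259.5] len [ 97.4  75.5 100.4  75.5] ang [ -64.4 -153.1  115.7   24.6]
tenon mean [ 594.6 -259.5] len [28.9 30.1 29.7 30.1] ang [ -63.3 -150.8  116.8   27.8]
[ 0.6  4.3 99.5]
[  0.1   4.2 163.5]
-64.87335450374403
```

```bash
python3 -m inch '[0,4,40,0,0,4,85,0,0,4,125,0,0,4,150,0,0,4,165,0,0,4,165,0,0,4,165,0]'
python3 -m inch '[0,0,0,0,0,0,0,0,0,0,0,0,0,0,0,0,0,0,0,0,0,0,0,0,0,0,0,0]' 0 110
python3 -m inch '[0,0,-15,0,0,0,-40,0,0,0,-65,0,0,0,-80,0,0,0,-80,0,0,0,-80,0]'
python3 - <<'E'
from h import *
s=get_state();y=np.radians(-2.7);c=np.array([546.3,43.5])
R=np.array([[np.cos(y),-np.sin(y)],[np.sin(y),np.cos(y)]])
h=c+R@[52,30];p=c+R@[42,18];print(h,p,tool(s,[*p,130]),s["width"],s["force"],s["joint_pos"])
E
```

```text
time: 8.45
eef_pos: [595.3, -259.2, 55.8]
tcp_rot: [[0.905, 0.425, 0.01], [0.425, -0.905, 0.001], [0.009, 0.003, -1.0]]
force: [-1.0, 1.7, -0.3]
width: 70.1
time: 9.15
eef_pos: [595.9, -259.5, 57.3]
tcp_rot: [[0.905, 0.425, 0.012], [0.425, -0.905, 0.0], [0.011, 0.005, -1.0]]
force: [-2.8, 0.8, 12.4]
width: 28.1
time: 9.75
eef_pos: [594.9, -259.5, 137.6]
tcp_rot: [[0.905, 0.425, 0.012], [0.426, -0.905, 0.0], [0.011, 0.005, -1.0]]
force: [-0.7, 0.5, -4.3]
width: 28.0
[599.65546702  71.01716081] [589.10129086  59.50154682] [ 130.44675175 -291.17526804    7.57824327] 27.972527187124864 [-0.67026245  0.53824408 -4.31474816] [-29.01569223  35.34286145  79.90015902   0.37971766  64.17186966
  35.63818992]
```

```bash
python3 -m inch '[20,-45,0,4,40,-90,0,8,60,-135,0,12,80,-180,2,16,100,-225,4,20,120,-268,6,24,130,-291,8,28,130,-291,8,28,130,-291,8,28,130,-291,8,28]'
python3 - <<'E'
from h import *
import cv2
s=get_state();print(tool(s,[589,59.5,80]),np.degrees(np.arctan2(*s["tcp_rot"][[1,0],1])))
f=grab_frame("wrist");import pickle;pickle.dump((f,s),open("w3.pkl","wb"))
cv2.imwrite("pics/w3.png",cv2.resize(f["img"][:,:,::-1],(800,500)))
E
```

```text
time: 10.75
eef_pos: [588.6, 58.4, 129.1]
tcp_rot: [[0.999, -0.049, 0.011], [-0.049, -0.999, 0.0], [0.011, -0.001, -1.0]]
force: [-0.3, -1.1, -2.5]
width: 28.1
[-0.21583646 -1.11902297 49.09454103] -92.8131031416237
```

View pics/w3.png

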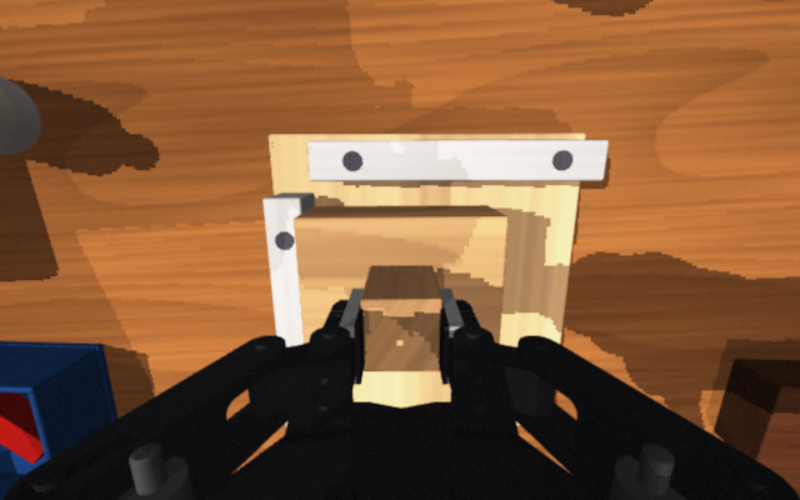

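Run:
```python
from h import *
import pickle
np.set_printoptions(suppress=True,precision=1)
f,s=pickle.load(open("w3.pkl","rb"))
u=lambda p,z:unp(f,np.array(p)*.8,z,s)
print("far edge",u([(310,181),(604,182)],54))
print("foot top far",u([(297,216),(507,216)],112))
print("foot bot far",u([(303,206),(490,207)],72))
print("side inner",u([(290,212)],54), "board far-left",u([(269,134)],18))
```

```text
far edge [[639.9 112.3]
 [630.5 -66.5]]
foot top far [[627.7 105. ]
 [623.    8.9]]
foot bot far [[627.2 113.2]
 [621.4   7. ]]
side inner [[621.6 126.9]] board far-left [[670.9 146.2]]
```

```bash
python3 -m inch '[0,-1,20,0,0,-1,38,0,0,-1,48,0,0,-1,50,0,0,-1,51,0,0,-1,51,0]'; python3 -m inch '[0,0,1,0,0,0,1,0]';python3 -m inch '[0,0,1,0,0,0,1,0]'
```

```text
time: 11.4
eef_pos: [589.8, 59.0, 78.8]
tcp_rot: [[0.999, -0.05, 0.012], [-0.05, -0.999, 0.0], [0.012, -0.001, -1.0]]
force: [0.2, -0.7, -2.8]
width: 27.9
time: 11.6
eef_pos: [590.1, 59.0, 78.3]
tcp_rot: [[0.999, -0.05, 0.013], [-0.05, -0.999, 0.0], [0.013, -0.001, -1.0]]
force: [-0.0, 0.0, -3.5]
width: 28.0
time: 11.8
eef_pos: [590.2, 59.0, 77.4]
tcp_rot: [[0.999, -0.05, 0.013], [-0.05, -0.999, 0.0], [0.013, -0.001, -1.0]]
force: [-0.1, -0.6, -2.5]
width: 27.9
```

```bash
for i in 1; do python3 -m inch '[0,0,1,0,0,0,1,0]';python3 -m inch '[0,0,1,0,0,0,1,0]'; python3 -m inch '[0,0,1,0,0,0,1,0]'; done | grep -v rot
```

```text
time: 12.0
eef_pos: [590.1, 59.0, 76.3]
force: [0.7, -0.3, -2.3]
width: 28.2
time: 12.2
eef_pos: [590.3, 59.1, 75.5]
force: [-0.8, 0.8, 2.2]
width: 28.2
time: 12.4
eef_pos: [590.4, 59.2, 75.3]
force: [-5.4, 1.5, 15.5]
width: 28.0
```

```bash
(python3 -m inch '[0,0,-0.5,0,0,0,-0.5,0]'; python3 -m inch '[2,-3,0,0,4,-6,0,0,6,-8,0,0,6,-8,0,0]'; python3 -m inch '[1,-1,0,0,2,-1,0,0,2,-1,0,0]') | grep -v rot
```

```text
time: 12.6
eef_pos: [590.4, 59.3, 75.9]
force: [-0.8, -0.4, -1.7]
width: 28.1
time: 13.0
eef_pos: [597.2, 67.3, 75.9]
force: [-0.1, 0.9, -3.0]
width: 27.8
time: 13.3
eef_pos: [599.4, 68.2, 75.9]
force: [-0.8, -0.3, -2.6]
width: 28.1
```

```bash
(python3 -m inch '[1,0,0,0,1,0,0,0]'; python3 -m inch '[1,0,0,0,1,0,0,0]'; python3 -m inch '[0,-1,0,0,0,-1,0,0]';  python3 -m inch '[0,-1,0,0,0,-1,0,0]') | grep -v rot
```

```text
time: 13.5
eef_pos: [600.5, 68.1, 75.9]
force: [0.5, -0.4, -2.7]
width: 28.1
time: 13.7
eef_pos: [601.3, 68.0, 75.9]
force: [-2.3, 0.4, -2.0]
width: 28.1
time: 13.9
eef_pos: [601.3, 69.1, 75.8]
force: [-1.7, 0.1, -1.9]
width: 28.2
time: 14.1
eef_pos: [601.3, 70.0, 75.8]
force: [-1.4, -1.9, -1.6]
width: 28.0
```

```bash
(python3 -m inch '[0,-1,0,0,0,-1,0,0]'; python3 -m inch '[0,-1,0,0,0,-1,0,0]'; python3 -m inch '[0,-1,0,0,0,-1,0,0]') | grep -v width
```

```text
time: 14.3
eef_pos: [601.3, 70.2, 76.0]
tcp_rot: [[0.999, -0.049, 0.014], [-0.049, -0.999, -0.001], [0.014, 0.001, -1.0]]
force: [-2.0, -9.2, 0.3]
time: 14.5
eef_pos: [601.3, 70.2, 76.0]
tcp_rot: [[0.999, -0.049, 0.014], [-0.049, -0.999, -0.003], [0.014, 0.002, -1.0]]
force: [-2.2, -10.5, -0.2]
time: 14.7
eef_pos: [601.3, 70.3, 76.1]
tcp_rot: [[0.999, -0.049, 0.014], [-0.049, -0.999, -0.004], [0.014, 0.003, -1.0]]
force: [-1.4, -10.0, -0.7]
```

```bash
(python3 -m inch '[0,0,0.7,0,0,0,0.7,0]'; python3 -m inch '[1,-1,0.2,0,1.5,-1.5,0.2,0,1.5,-1.5,0.2,0]';python3 -m inch '[1.5,-1.5,0.2,0,1.5,-1.5,0.2,0,1.5,-1.5,0.2,0]')
python3 - <<'E'
from h import *
import cv2
f=grab_frame("wrist");s=get_state()
print(s["force"],s["moment"],s["joint_torque"],np.degrees(np.arctan2(*s["tcp_rot"][[1,0],1])))
g=grab_frame("scene")["img"][150:250,270:400];g=cv2.resize(g,(780,600),interpolation=cv2.INTER_CUBIC)
cv2.imwrite("pics/w4.png",cv2.resize(f["img"][:,:,::-1],(800,500)));cv2.imwrite("pics/g4.png",g[:,:,::-1])
E
```

```text
time: 14.9
eef_pos: [601.4, 70.1, 75.4]
tcp_rot: [[0.999, -0.049, 0.014], [-0.049, -0.999, -0.004], [0.014, 0.004, -1.0]]
force: [-1.3, -4.4, -2.0]
width: 27.5
time: 15.2
eef_pos: [601.5, 70.3, 75.4]
tcp_rot: [[0.999, -0.049, 0.011], [-0.049, -0.999, -0.006], [0.011, 0.006, -1.0]]
force: [-11.0, -15.6, 11.4]
width: 28.2
time: 15.5
eef_pos: [601.5, 70.3, 75.4]
tcp_rot: [[0.999, -0.049, 0.008], [-0.049, -0.999, -0.008], [0.008, 0.008, -1.0]]
force: [-12.0, -17.6, 12.6]
width: 28.1
[-13.76345591 -17.80754823  12.29369668] [-2.55921721  1.90470873 -0.23893716] [  9.75659251 -85.42369366 -32.62502074   4.08042535  -4.13976833
  -0.17799688] -92.791552317159
```

View pics/w4.png

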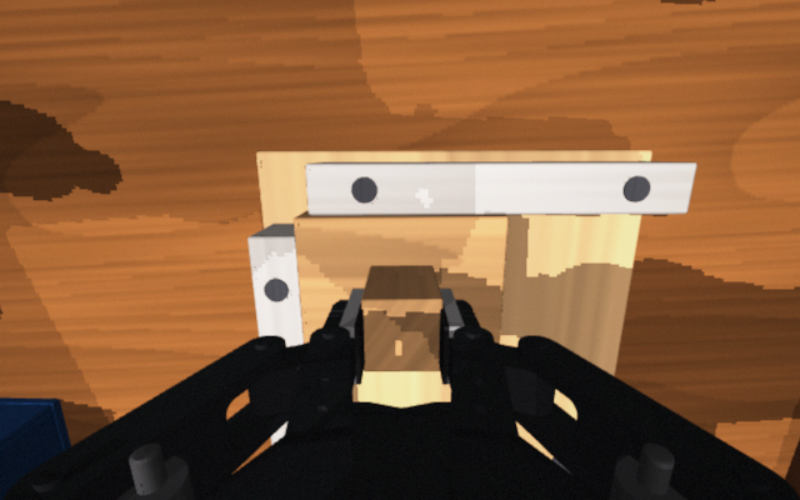

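View pics/g4.png

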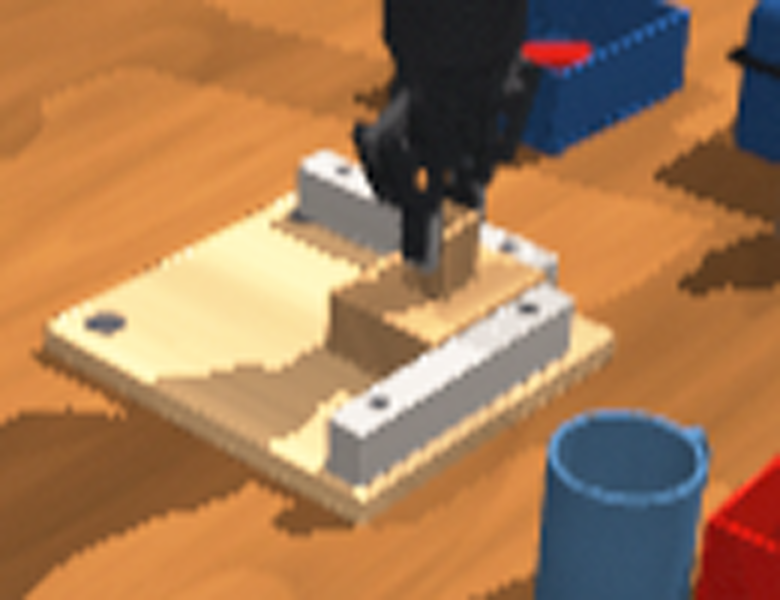

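```bash
python3 -m inch '[2.5,-2,-0.2,0,2.5,-2,-0.2,0,2.5,-2,-0.2,0,2.5,-2,-0.2,0,2.5,-2,-0.2,0,2.5,-2,-0.2,0]' - 110;python3 - <<'E'
from h import *
for i in range(4):
    grab_frame("side");s=get_state();print(s["force"],s["eef_pos"],s["qd"].round(2),s["tcp_rot"][:,2])
E
```

```text
time: 16.2
eef_pos: [601.6, 70.3, 75.5]
tcp_rot: [[0.999, -0.049, 0.003], [-0.049, -0.999, -0.011], [0.004, 0.01, -1.0]]
force: [-17.0, -21.9, 11.6]
width: 27.8
[-16.94407791 -20.28422926  11.84442315] [601.61735396  70.34081333  75.52215553] [ 0.04  0.01  0.04  0.12 -0.04  0.03] [ 0.00306605 -0.0106368  -0.99993873]
[-17.02223554 -21.40034155  11.27844434] [601.58889896  70.33748442  75.52043716] [-0.06  0.01  0.01  0.06 -0.04 -0.08] [ 0.003046   -0.0106415  -0.99993874]
[-16.14253533 -22.37307189  12.48418166] [601.61608218  70.33696122  75.53199783] [-0.03  0.01 -0.05  0.02  0.01  0.05] [ 0.00308317 -0.01066227 -0.9999384 ]
[-16.64636333 -21.19675828  12.6246737 ] [601.61133862  70.34670808  75.51511606] [ 0.02 -0.04 -0.04  0.02  0.03 -0.13] [ 0.00304279 -0.01064252 -0.99993874]
```

```bash
python3 -c "
from cell import *
print(finish_job());s=get_state();print(s['force'],s['eef_pos'],s['time'])"
```

```text
the job is handed in; nothing more can be done
None
the job is handed in; nothing more can be done
```

I put the red offcut in the blue scrap box and let it go. I then gripped the pale foot by its tenon, set it on the board and pressed it into the corner. I handed the job in at about 16.4 s, still holding it, with the grip set to 110 N.

- **Pressing force:** the last readings at the wrist were about 17 N toward the far fence, 21 N toward the side fence and 12 N down, steady with the arm still. These are wrist readings; I could not measure the force on each fence. Friction on the board may take part of it, but I worked out that both fences should still carry well over 1.5 N.
- **Position:** the gripper stopped at (601.6, 70.3) mm. My camera estimate of home was (599.7, 71.0) mm, so they differ by about 2 mm in x and 1 mm in y. That is about the calibration error. Contact was felt on both fences, and the last pictures show the foot flush along both.
- **Flatness:** the tool tilted about 0.015 rad between setting the foot down and the end. If the foot followed, it is still inside the 0.04 limit, but I did not measure the foot's own tilt separately.
- **Offcut and bench:** the offcut was in the box in the last picture. I saw no contact with the dark foot or the other items, but I did not measure their positions again at the end.

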